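Crank the run-down emergency charger on the shoe cabinet

ROBOT

A 7-joint arm with a two-finger parallel gripper is mounted at the origin on the work surface. World frame = base frame: x ahead of the robot, y to its left, z up, the work surface at z = 0. Lengths are in m, angles in rad, forces in N, time in s.
With the tool pointing down it reaches from about 0.4 to 0.875 m from the base axis. Payload 19.3 kg.
Tool frame: the origin (TCP) lies at the very end of the fingers, on their centre line; the grasp point (between the pads) lies 19 mm behind it (bot.pinch_z is the distance from the TCP to the grasp point, in m); z points along the fingers, y is the direction in which the jaws open and shut (so a half turn about z gives the same grasp; the last joint's range is limited). The gripper opens to 85 mm and grips with 20 to 120 N. Pads are 22 mm wide; open, the fingers measure 114 mm over their backs; the gripper's body (76 mm by 85 mm) begins 54 mm behind the grasp point. The pads swing forward as they close: fully open they stand 13 mm farther back than shut.
Start: joints at [-1.316, 0.521, -0.036, 1.599, 0.021, 1.021, -0.113], TCP at [0.199, 0.592, 0.231] pointing down, gripper open.
Joint ranges: [-2.91, 2.91], [-0.3, 2.13], [-1.5, 1.42], [0.17, 2.43], [-1.26, 4.41], [0.16, 1.93], [-2.52, 2.52]. Speed limits (rad/s): [1.89, 1.89, 2.39, 2.39, 3.01, 3.01, 3.01].

INTERFACE

Orientations are given as a unit quaternion [w, x, y, z].
In Python, from station import bot gives the robot as it stands. The module is installed in compiled form; this text tells all that it offers.
- The arm moves only by the tool jog_arm, never from a script. Its argument "steps" is a list of rows, each a list of 7 numbers: the shift along the tool's x, y, z in cm, then the turn, a rotation vector about the tool's x, y, z in degrees, then the closure, from -1 (fully open) to 1 (shut), so that 0 is half open. A call has 1 to 10 rows; each row shifts and turns the commanded pose from where the row before left it, along the tool's axes as they then stand; what a row does not reach is not made up. A row lasts 1/10 s, in which the tool goes at most 50 mm and 8.59 degrees, less where a joint would pass 70% of its speed; a pose out of reach is approached as far as the arm can. A call is refused whole if a number of a shift passes 5 or a number of a turn 8.59, either way. A call with a gripper value outside its range is refused whole. The fingers move at their own pace and stop on an object; "squeeze" is the grip in N (left out, the last holds). Time passes only in rows, so rows that do not move let the fingers close. It gives the time, the measured TCP pose, the force and the opening at its end, in the units of the state.
- bot.read_state(): the state, without advancing time (a new reading comes with each control period).
- bot.camera(name): name is "scene" or "top" or "wrist"; returns the picture (480x640x3 uint8, blue, green, red); there is no depth.
- bot.camera_info(name): a dict with "vertical_fov" (degrees; the focal length in pixels is half the picture's height over the tangent of half this angle, whatever the lens; pixels are square), "cx", "cy" (the principal point, pixels), "origin" and "attitude" of the camera in the world; the wrist camera has in their place "hand_eye" (4x4, takes a point from camera to tool coordinates, whose origin is the TCP and whose axes are the flange's). Camera axes: x right, y down, z forward; pixel columns grow to the right and rows downward; lengths in m; the calibration is good to about 2 mm. The wrist camera is an equidistant fisheye: a pixel r from the principal point sees the ray r / f radians off the axis. A picture is of the moment at which its call begins: read the wrist's pose just before it. camera_info takes no time and is no camera call.
- bot.finish_job(): hands the job in, once; it reports no verdict.
Trained networks look in the newest picture that a camera, given by its name, has taken for a name from the list of things; names that differ only in an ending like _2 or _b are one class to them, and where a whole thing is asked for, a point or a joint stands for the part that bears it (a point fixed in the world has none). Each returns a list of dicts, best first, with "p" (0 to 1); they miss things now and then, are a little off and sometimes report something else, mostly with a low value. They report only what shows in the picture. A call takes as long as a camera call. They do not tell look-alikes from the thing itself.
- bot.boxes_of(name, camera): "rect" ([left, top, width, height] in pixels, round what is visible of it).
- bot.regions_of(name, camera): "region" (480x640 bool, what is visible of it) and "rect" ([left, top, width, height] in pixels, round what is visible of it).
- bot.pinpoint(name, camera): "pixel" ([column, row] in pixels: a listed point, or the origin of a listed thing).
The state is a dict: "time_s": time; "q": joint angles; "qd": joint speeds; "joint_efforts": joint torques, N m; "tool_pos": TCP position; "ee_rot": TCP orientation; "ft_force": force on the tool from outside, world axes, zero at the start; "wrist_torque": the same for the moment, N m; "width": finger opening in m.
Only numpy, scipy, OpenCV 4.12 (cv2) and the standard library are available. Lean on these libraries where they do the work, as an engineer would, in place of code of your own. Each camera call takes 0.05 s, during which the arm holds its last target.

TASK

The teal hand-crank charger has run down: take its crank by the knob and turn it clockwise, at an even pace right through the stiff spot in each turn, until the red needle of its gauge stands in the green sector. Don't let the crank spring ahead or kick back, and then let go of it. The white charger is full already: leave its crank alone.

Things in the scene. Friction and masses are not known exactly. Their poses are not given: they have to be found in the camera images.
- teal_crank (a joint): Teal charger's crank, rad, growing clockwise seen from above (one turn 6.28). Starts at 0 to 4.4; the needle is in the green from 12.7 to 15.5; a stop at 19. Friction, 2 N at the knob, holds it where left. Within 0.7 of 5.3, 11.6 and 17.9 a spring first pushes back, then drives ahead, by up to 8 N: hold the knob there. Keep below 5 rad/s (1.5 is good), and 1.5 backwards; brief stops are fine.
- teal_axis (a point): Point on the crank's upright axis, at the steel arm's top face, 112 mm above the table; only the knob and hub (1 mm) rise higher. Teal box 170 x 120, 95 mm high, fixed; axis midway across, 55 mm from one end. Beyond the crank on its top is a round white gauge, 52 mm across: the red needle turns clockwise 51 degrees per clockwise crank turn, to a green sector 23 degrees wide.
- teal_knob (a point): Centre of the top of the teal charger's dark teal crank knob, 155 mm above the table. The knob is an upright cylinder 22 mm across, 40 mm tall (115 to 155 mm above the table), standing on the arm's end. It runs on a circle of 50 mm radius about teal_axis and spins freely on its own pin, so a gripper holding it need not turn with the crank.
- white_knob (a point): Centre of the top of the grey crank knob of the white charger: same shape and size, but full already (its needle stands in the green). It must stay where it is, within 15 mm; its crank turns as easily as the other.
There are look-alikes about, which are no part of the job. Leave any purple look-alike of the part that bears teal_crank alone.

How it is judged:
By the outcome, as a careful person would: the job done as asked, in the order asked, and still so for the second after the job is handed in, with the robot touching nothing.
It also fails if it takes over 64 s, if anything falls off the work surface, if the arm or the gripper's body presses on something with over 40 N, if the wrist force passes 120 N, or if a joint passes its speed limit or range.

## Working session

There is one attempt and no reset: what is moved stays moved. The work goes in short steps, Python scripts to look and compute and a tool call to move; the robot and the scene stay as the last step left them, time stands still between calls to the robot, and variables do not carry over. Pictures are saved under pics/ and viewed, and the job is handed in when it is done.

Besides the shell and the picture viewer there is one more tool, called as a command line: name --pt "numbers of a row" for each row, then --argument value for the rest. jog_arm: Moves the arm, as the interface text tells. Its arguments: {"type":"object","properties":{"steps":{"type":"array","items":{"type":"array","items":{"type":"number"}}},"squeeze":{"type":"number"}},"required":["steps"]}

```bash
mkdir -p pics
cat > h.py <<'E'
import numpy as np,cv2
from station import bot
from scipy.spatial.transform import Rotation as R
def ray(cam,px):
    i=bot.camera_info(cam); f=240/np.tan(np.radians(i["vertical_fov"])/2)
    d=np.array([(px[0]-i["cx"])/f,(px[1]-i["cy"])/f,1.])
    A=np.array(i["attitude"])
    if A.size==4: A=R.from_quat(A.ravel(),scalar_first=True).as_matrix()
    return np.array(i["origin"]),A@d
def at(cam,px,z):
    o,d=ray(cam,px); return o+d*(z-o[2])/d[2]
E
python3 - <<'E'
from h import *
for c in("scene","top"):
    print(c,bot.camera_info(c)); im=bot.camera(c); cv2.imwrite(f"pics/{c}1.png",im)
    for n,z in(("teal_knob",.155),("white_knob",.155),("teal_axis",.112)):
        for r in bot.pinpoint(n,c): print(n,r, at(c,r["pixel"],z).round(4))
s=bot.read_state();print(s)
E
```

```text
scene {'vertical_fov': 47.63650437449685, 'cx': 323.84834498393803, 'cy': 234.79641519495556, 'origin': array([1.27495904, 0.38034964, 0.86904772]), 'attitude': array([-0.2202434 ,  0.49634831,  0.76095581, -0.35507387])}
teal_knob {'pixel': [389.7, 362.6], 'p': 0.94} [0.7626 0.2504 0.155 ]
teal_knob {'pixel': [258.9, 163.0], 'p': 0.68} [ 0.3406 -0.2241  0.155 ]
teal_knob {'pixel': [260.5, 199.5], 'p': 0.57} [ 0.4666 -0.1491  0.155 ]
white_knob {'pixel': [397.0, 232.0], 'p': 0.57} [0.4546 0.16   0.155 ]
teal_axis {'pixel': [394.2, 354.9], 'p': 0.87} [0.7137 0.2444 0.112 ]
teal_axis {'pixel': [270.8, 169.9], 'p': 0.84} [ 0.3002 -0.2176  0.112 ]
teal_axis {'pixel': [246.0, 230.1], 'p': 0.83} [ 0.527  -0.1558  0.112 ]
top {'vertical_fov': 44.271658856921135, 'cx': 317.0456971146585, 'cy': 232.20119186952604, 'origin': array([0.41748566, 0.03154351, 1.12984825]), 'attitude': array([-0.0144021 ,  0.7139679 , -0.69895368,  0.03880938])}
teal_knob {'pixel': [174.4, 62.1], 'p': 0.94} [0.7725 0.244  0.155 ]
teal_knob {'pixel': [404.5, 242.5], 'p': 0.65} [ 0.4775 -0.1474  0.155 ]
teal_knob {'p
[... 291 characters left out ...]
': array([-1.31618934,  0.52147957, -0.03632561,  1.59955156,  0.02120731,
        1.0211085 , -0.11280662]), 'qd': array([-5.86143716e-04, -6.34206758e-04,  8.21673413e-04, -9.92946408e-05,
       -1.09851017e-03, -4.63719909e-04, -1.22009087e-03]), 'joint_efforts': array([-1.84125136e-03, -9.26045823e+01,  1.97658800e+00, -3.69899404e+01,
        1.79657014e-02,  3.41485567e-03, -3.01610747e-06]), 'tool_pos': array([0.19945299, 0.5922713 , 0.2312224 ]), 'ee_rot': array([-1.00293202e-05,  1.61701681e-01,  9.86839683e-01, -8.04205663e-05]), 'ft_force': array([-0.44354561, -0.07382837, -0.31498919]), 'wrist_torque': array([-0.00347482,  0.01630815,  0.00574614]), 'width': 0.08520957450316853}
```

View pics/top1.png

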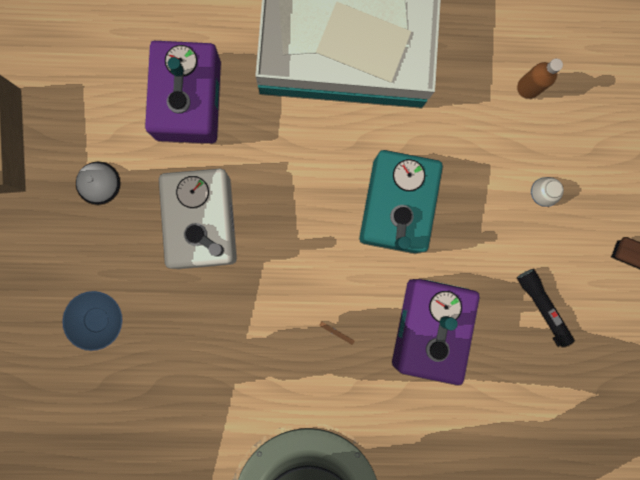

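View pics/scene1.png

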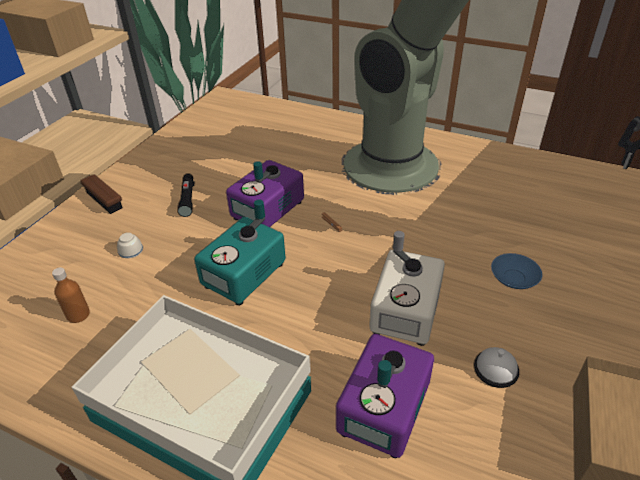

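The teal one is the charger at top (402,215). What could be taken for its knob, in the top picture: the teal charger's knob at (404,242), the purple chargers' teal knobs at (174,62) and (450,323), and the grey knob on the white charger at (213,246). I choose (404,242) and check it in a close crop.

Run:
```python
from h import *
a=cv2.imread("pics/top1.png")[140:265,345:465];b=cv2.imread("pics/scene1.png")[190:310,185:305]
cv2.imwrite("pics/crop1.png",np.hstack([cv2.resize(a,(400,417),interpolation=2)[:400],cv2.resize(b,(400,400),interpolation=2)]))
```

```text
(no output)
```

View pics/crop1.png

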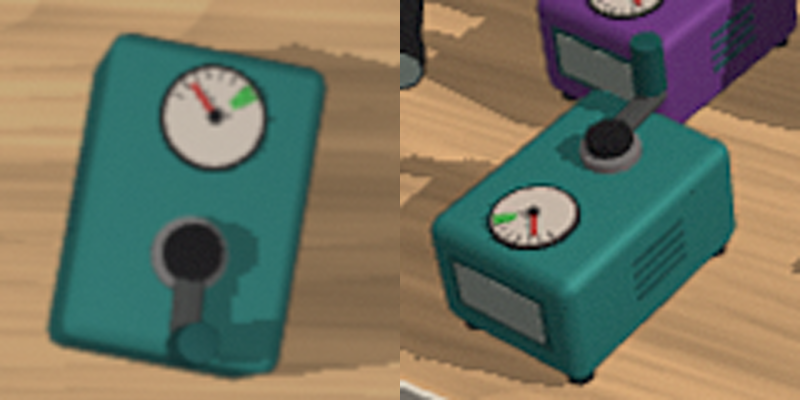

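Run:
```python
from h import *
from scipy.optimize import lsq_linear
def tri(a,b):
    o1,d1=ray("top",a);o2,d2=ray("scene",b)
    t=np.linalg.lstsq(np.c_[d1,-d2],o2-o1,rcond=None)[0]
    return (o1+t[0]*d1+o2+t[1]*d2)/2, np.linalg.norm(o1+t[0]*d1-o2-t[1]*d2)
print("knob",at("top",(403.8,242.8),.155),at("scene",(259.4,202.4),.155),tri((403.8,242.8),(259.4,202.4)))
print("axis",at("top",(402,215.6),.113),at("scene",(248,232),.113),tri((402,215.6),(248,232)))
print(R.from_quat(bot.read_state()["ee_rot"],scalar_first=True).as_matrix().round(4))
i=bot.camera_info("wrist");print(i)
```

```text
knob [ 0.47696377 -0.14621022  0.155     ] [ 0.47670266 -0.1461693   0.155     ] (array([ 0.47692137, -0.14610983,  0.15518205]), np.float64(0.00014560410475735781))
axis [ 0.52691064 -0.15029501  0.113     ] [ 0.53181155 -0.1478423   0.113     ] (array([ 0.52737477, -0.15105679,  0.10847458]), np.float64(0.00010318974851549235))
[[-9.477e-01  3.191e-01 -0.000e+00]
 [ 3.191e-01  9.477e-01 -2.000e-04]
 [-0.000e+00 -2.000e-04 -1.000e+00]]
{'vertical_fov': 65.70646984690485, 'cx': 319.4971869069886, 'cy': 240.23965624260026, 'hand_eye': array([[-7.17864983e-04, -9.45972530e-01, -3.24245981e-01,
         8.35116655e-02],
       [ 9.99998458e-01, -1.59463328e-04, -1.74872159e-03,
        -7.32107138e-04],
       [ 1.60253725e-03, -3.24246736e-01,  9.45971187e-01,
        -1.44327565e-01],
       [ 0.00000000e+00,  0.00000000e+00,  0.00000000e+00,
         1.00000000e+00]])}
```

jog_arm --pt "0 0 0 0 0 7.14 -1" --pt "0 0 0 0 0 7.14 -1" --pt "0 0 0 0 0 7.14 -1" --pt "0 0 0 0 0 7.14 -1" --pt "0 0 0 0 0 7.14 -1" --pt "0 0 0 0 0 7.14 -1" --pt "0 0 0 0 0 7.14 -1" --pt "0 0 0 0 0 7.14 -1" --pt "0 0 0 0 0 7.14 -1" --pt "0 0 0 0 0 7.13 -1"

```text
time_s: 1.4
tool_pos: [0.1994, 0.5923, 0.2313]
ee_rot: [-0.0, 0.709, 0.705, -0.0]
ft_force: [0.1, -0.7, -0.3]
width: 0.0854
```

jog_arm --pt "-3.9 2.6 0 0 0 0 -1" --pt "-3.9 2.6 0 0 0 0 -1" --pt "-3.9 2.6 0 0 0 0 -1" --pt "-3.9 2.6 0 0 0 0 -1" --pt "-3.9 2.6 0 0 0 0 -1" --pt "-3.9 2.6 0 0 0 0 -1" --pt "-3.9 2.6 0 0 0 0 -1" --pt "-3.9 2.6 0 0 0 0 -1" --pt "-3.9 2.6 0 0 0 0 -1" --pt "-3.9 2.6 0 0 0 0 -1"

```text
time_s: 2.4
tool_pos: [0.4602, 0.2007, 0.2315]
ee_rot: [-0.0, 0.707, 0.707, 0.0]
ft_force: [0.5, 1.4, -0.0]
width: 0.0854
```

jog_arm --pt "-4.0 0.2 0 0 0 0 -1" --pt "-4.0 0.2 0 0 0 0 -1" --pt "-4.0 0.2 0 0 0 0 -1" --pt "-4.0 0.2 0 0 0 0 -1" --pt "-4.0 0.2 0 0 0 0 -1" --pt "-4.0 0.2 0 0 0 0 -1" --pt "-4.0 0.2 0 0 0 0 -1" --pt "-4.0 0.2 0 0 0 0 -1" --pt "-2.0 0 0 0 0 0 -1" --pt "0 0 0 0 0 0 -1"

```text
time_s: 3.4
tool_pos: [0.4751, -0.1406, 0.2315]
ee_rot: [0.0, 0.709, 0.706, -0.0]
ft_force: [0.0, 1.0, 0.5]
width: 0.085
```

```bash
cat >> h.py <<'E'
def wproj(P,s,i):
    T=np.array(i["hand_eye"]);Rt=R.from_quat(s["ee_rot"],scalar_first=True).as_matrix()
    p=T[:3,:3].T@(Rt.T@(np.array(P)-s["tool_pos"])-T[:3,3])
    f=240/np.tan(np.radians(i["vertical_fov"])/2); th=np.arctan2(np.hypot(*p[:2]),p[2]);
    return np.array([i["cx"],i["cy"]])+f*th*p[:2]/np.hypot(*p[:2])
E
python3 - <<'E'
from h import *
s=bot.read_state();im=bot.camera("wrist");i=bot.camera_info("wrist")
for P in((.4769,-.1461,.155),(.527,-.1505,.113)):
    p=wproj(P,s,i);print(p);cv2.drawMarker(im,tuple(int(v) for v in p.round()),(255,0,255),0,14)
print([ (r["pixel"],r["p"]) for n in("teal_knob","teal_axis") for r in bot.pinpoint(n,"wrist")])
cv2.imwrite("pics/w1.png",im);print(s["q"].round(2))
E
```

```text
[322.89119542 258.27817919]
[388.46278459 242.55061118]
[([323.5, 264.3], 0.97), ([151.0, 359.1], 0.84), ([390.1, 251.4], 0.83)]
[-0.22  0.35  0.5   1.95 -0.21  0.89  0.38]
```

View pics/w1.png

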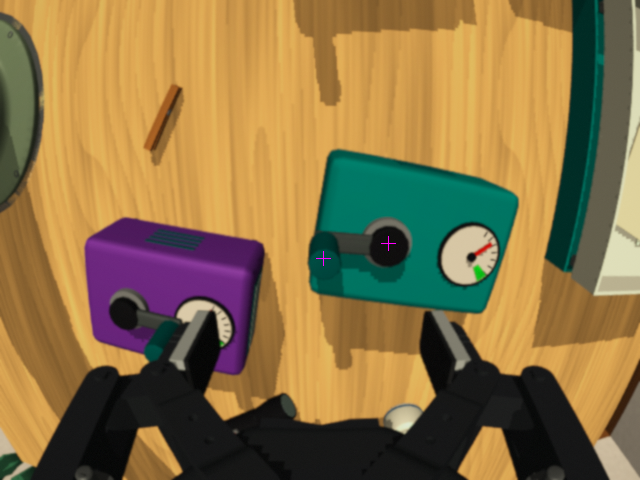

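The close view confirms the choice. The knob is on the teal body at about (324,262) and the hub at (389,246), 2–3 mm from the prediction. The purple charger is to the left at (150,300).

jog_arm --pt "-0.7 0.2 1.0 0 0 0 -1" --pt "0 0 2.0 0 0 0 -1" --pt "0 0 2.0 0 0 0 -1" --pt "0 0 2.0 0 0 0 -1" --pt "0 0 2.0 0 0 0 -1" --pt "0 0 1.0 0 0 0 -1" --pt "0 0 1.0 0 0 0 -1" --pt "0 0 0 0 0 0 -1" --pt "0 0 0 0 0 0 -1"

```text
time_s: 4.45
tool_pos: [0.4777, -0.1448, 0.1216]
ee_rot: [0.0, 0.707, 0.707, 0.0]
ft_force: [-0.2, -0.1, 0.7]
width: 0.0856
```

Run:
```python
from h import *
s=bot.read_state();im=bot.camera("wrist");print(s["tool_pos"],s["ft_force"])
cv2.imwrite("pics/w2.png",im)
```

```text
[ 0.47766805 -0.14478704  0.12162235] [-0.20906974 -0.13697368  0.72035734]
```

View pics/w2.png

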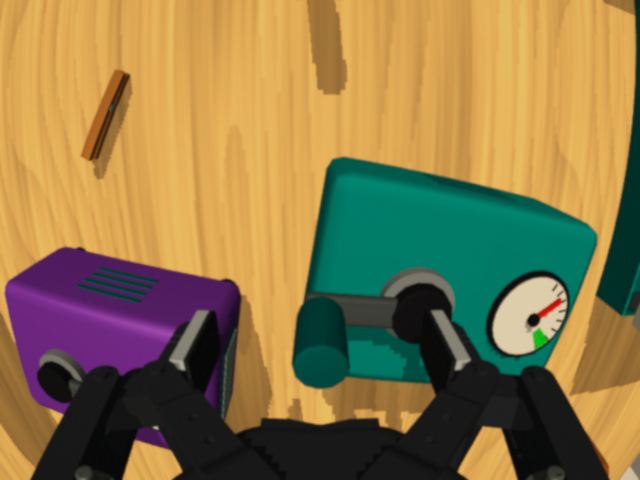

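Run:
```python
from h import *
s=bot.read_state();i=bot.camera_info("wrist")
for y in(-.144,-.146,-.148,-.150): print(y,wproj((.477,y,.155),s,i), wproj((.527,y-.004,.113),s,i))
```

```text
-0.144 [318.16537582 353.2275798 ] [422.05726117 305.38242297]
-0.146 [318.17891301 357.51811741] [421.57589429 308.97526739]
-0.148 [318.19236532 361.73505796] [421.09280567 312.52990463]
-0.15 [318.20572819 365.87922083] [420.60820702 316.04629922]
```

jog_arm --pt "-0.3 0 0 0 0 0 -0.5" --pt "0 0 0 0 0 0 0" --pt "0 0 0 0 0 0 0.3" --pt "0 0 0 0 0 0 0.6" --pt "0 0 0 0 0 0 1" --pt "0 0 0 0 0 0 1" --pt "0 0 0 0 0 0 1" --pt "0 0 0 0 0 0 1" --squeeze 60

```text
time_s: 5.3
tool_pos: [0.4779, -0.1477, 0.1216]
ee_rot: [0.0, 0.707, 0.707, 0.0]
ft_force: [0.3, 0.2, 5.5]
width: 0.0203
```

Run:
```python
from h import *
s=bot.read_state();print(s["tool_pos"],s["ft_force"],s["width"])
im=bot.camera("wrist");cv2.imwrite("pics/w3.png",im)
print(s["q"].round(2))
```

```text
[ 0.47793935 -0.14773501  0.12163399] [0.30796901 0.19589803 5.47696703] 0.02031700758649526
[-0.12  0.52  0.4   2.04 -0.33  0.64  0.5 ]
```

View pics/w3.png

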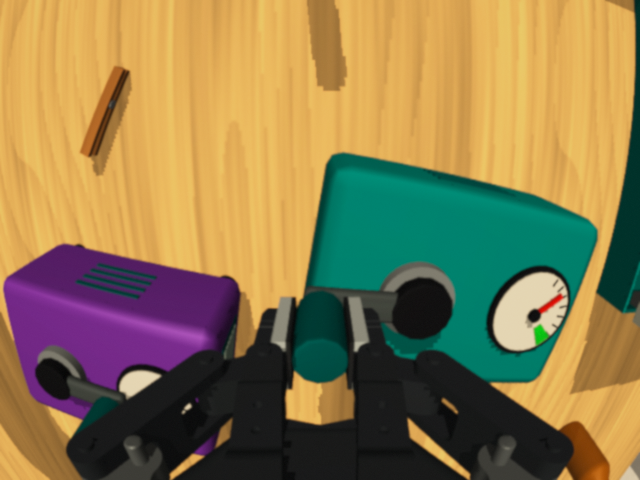

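```bash
cat > plan.py <<'E'
import numpy as np,sys,json
def rows(cmd,c,r,phis):
    c=np.array(c);cur=np.array(cmd,float);out=[]
    for p in phis:
        t=c+r*np.array([np.cos(p),np.sin(p)]);d=np.round((t-cur)*100,2);cur=cur+d/100
        out.append([float(d[1]),float(d[0]),0,0,0,0,1])
    print(json.dumps(out));print("end cmd",cur.round(4),"phi",phis[-1])
E
python3 - <<'E'
from plan import *
rows((.4774,-.1477),(.5275,-.152),.05,np.radians(175.2)-np.cumsum([.05,.1]+[.15]*8))
E
```

```text
[[0.24, 0.05, 0, 0, 0, 0, 1], [0.49, 0.1, 0, 0, 0, 0, 1], [0.71, 0.22, 0, 0, 0, 0, 1], [0.67, 0.34, 0, 0, 0, 0, 1], [0.62, 0.42, 0, 0, 0, 0, 1], [0.54, 0.52, 0, 0, 0, 0, 1], [0.46, 0.59, 0, 0, 0, 0, 1], [0.37, 0.65, 0, 0, 0, 0, 1], [0.27, 0.7, 0, 0, 0, 0, 1], [0.15, 0.74, 0, 0, 0, 0, 1]]
end cmd [ 0.5207 -0.1025] phi 1.7078168494940653
```

jog_arm --pt "0.24 0.05 0 0 0 0 1" --pt "0.49 0.1 0 0 0 0 1" --pt "0.71 0.22 0 0 0 0 1" --pt "0.67 0.34 0 0 0 0 1"

```text
time_s: 5.75
tool_pos: [0.4846, -0.1267, 0.1216]
ee_rot: [0.0, 0.707, 0.707, 0.0]
ft_force: [-0.2, -2.6, 7.4]
width: 0.0201
```

jog_arm --pt "0.62 0.42 0 0 0 0 1" --pt "0.54 0.52 0 0 0 0 1" --pt "0.46 0.59 0 0 0 0 1" --pt "0.37 0.65 0 0 0 0 1" --pt "0.27 0.7 0 0 0 0 1" --pt "0.15 0.74 0 0 0 0 1"

```text
time_s: 6.35
tool_pos: [0.521, -0.1024, 0.1216]
ee_rot: [0.0, 0.707, 0.707, -0.0]
ft_force: [-2.9, -1.9, 8.2]
width: 0.0209
```

Run:
```python
from h import *
s=bot.read_state();print(s["tool_pos"],s["ft_force"],s["width"])
im=bot.camera("wrist");cv2.imwrite("pics/w4.png",im)
from plan import *
rows((.5207,-.1025),(.5275,-.152),.05,1.7078-np.cumsum([.15]*10))
```

```text
[ 0.52096002 -0.10242856  0.12159768] [-2.94976122 -1.876998    8.15487023] 0.020888469309286936
[[0.05, 0.74, 0, 0, 0, 0, 1], [-0.07, 0.75, 0, 0, 0, 0, 1], [-0.17, 0.73, 0, 0, 0, 0, 1], [-0.29, 0.69, 0, 0, 0, 0, 1], [-0.38, 0.65, 0, 0, 0, 0, 1], [-0.48, 0.58, 0, 0, 0, 0, 1], [-0.55, 0.5, 0, 0, 0, 0, 1], [-0.63, 0.41, 0, 0, 0, 0, 1], [-0.68, 0.31, 0, 0, 0, 0, 1], [-0.72, 0.21, 0, 0, 0, 0, 1]]
end cmd [ 0.5764 -0.1417] phi 0.2078000000000002
```

View pics/w4.png

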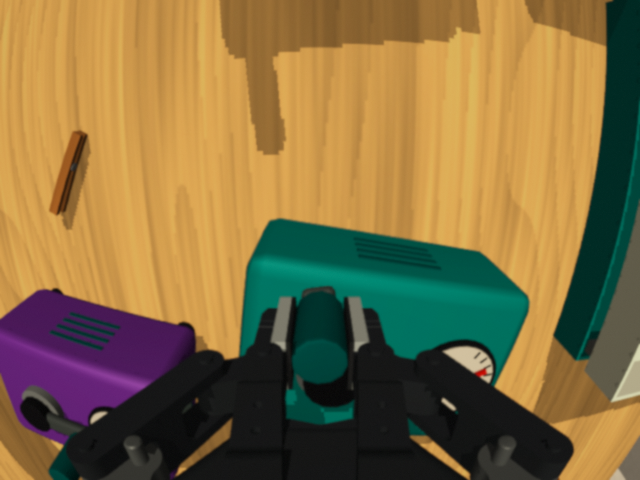

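jog_arm --pt "0.05 0.74 0 0 0 0 1" --pt "-0.07 0.75 0 0 0 0 1" --pt "-0.17 0.73 0 0 0 0 1" --pt "-0.29 0.69 0 0 0 0 1" --pt "-0.38 0.65 0 0 0 0 1" --pt "-0.48 0.58 0 0 0 0 1" --pt "-0.55 0.5 0 0 0 0 1" --pt "-0.63 0.41 0 0 0 0 1" --pt "-0.68 0.31 0 0 0 0 1" --pt "-0.72 0.21 0 0 0 0 1"

```text
time_s: 7.4
tool_pos: [0.5769, -0.1422, 0.1216]
ee_rot: [0.0, 0.707, 0.707, 0.0]
ft_force: [-1.6, 1.2, 7.0]
width: 0.0205
```

Run:
```python
from h import *
s=bot.read_state();print(s["tool_pos"],s["ft_force"],s["width"])
from plan import *
rows((.5764,-.1417),(.5275,-.152),.05,.2078-np.cumsum([.15]*10))
rows((.5407,-.2002),(.5275,-.152),.05,.2078-1.5-np.cumsum([.15]*10))
```

```text
[ 0.57691288 -0.14222381  0.12162938] [-1.57936073  1.19770083  7.02658135] 0.02050388116341215
[[-0.74, 0.1, 0, 0, 0, 0, 1], [-0.75, -0.01, 0, 0, 0, 0, 1], [-0.74, -0.13, 0, 0, 0, 0, 1], [-0.71, -0.23, 0, 0, 0, 0, 1], [-0.67, -0.34, 0, 0, 0, 0, 1], [-0.61, -0.43, 0, 0, 0, 0, 1], [-0.54, -0.52, 0, 0, 0, 0, 1], [-0.46, -0.6, 0, 0, 0, 0, 1], [-0.36, -0.65, 0, 0, 0, 0, 1], [-0.26, -0.7, 0, 0, 0, 0, 1]]
end cmd [ 0.5413 -0.2001] phi -1.2921999999999998
[[-0.14, -0.68, 0, 0, 0, 0, 1], [-0.04, -0.75, 0, 0, 0, 0, 1], [0.07, -0.74, 0, 0, 0, 0, 1], [0.19, -0.73, 0, 0, 0, 0, 1], [0.29, -0.69, 0, 0, 0, 0, 1], [0.38, -0.64, 0, 0, 0, 0, 1], [0.49, -0.58, 0, 0, 0, 0, 1], [0.56, -0.49, 0, 0, 0, 0, 1], [0.63, -0.41, 0, 0, 0, 0, 1], [0.68, -0.31, 0, 0, 0, 0, 1]]
end cmd [ 0.4805 -0.1691] phi -2.7922
```

jog_arm --pt "-0.74 0.1 0 0 0 0 1" --pt "-0.75 -0.01 0 0 0 0 1" --pt "-0.74 -0.13 0 0 0 0 1" --pt "-0.71 -0.23 0 0 0 0 1" --pt "-0.67 -0.34 0 0 0 0 1" --pt "-0.61 -0.43 0 0 0 0 1" --pt "-0.54 -0.52 0 0 0 0 1" --pt "-0.46 -0.6 0 0 0 0 1" --pt "-0.36 -0.65 0 0 0 0 1" --pt "-0.26 -0.7 0 0 0 0 1"

```text
time_s: 8.4
tool_pos: [0.5418, -0.2001, 0.1217]
ee_rot: [0.001, 0.707, 0.707, 0.0]
ft_force: [2.6, 1.1, 5.4]
width: 0.0203
```

Run:
```python
from h import *
s=bot.read_state();print(s["tool_pos"],s["ft_force"],s["width"],s["q"].round(2))
im=bot.camera("wrist");cv2.imwrite("pics/w5.png",im)
from plan import *
for k in range(1,5): rows([(.5413,-.2001),(.4804,-.1691),(.5079,-.1060),(.5722,-.1293)][k-1],(.5275,-.152),.05,.2078-1.5*k-np.cumsum([.15]*10))
```

```text
[ 0.5418246  -0.20013515  0.12167562] [2.55199044 1.07572151 5.38037002] 0.020288711388198148 [-0.02  0.62  0.39  1.84 -0.34  0.74  0.56]
[[-0.15, -0.74, 0, 0, 0, 0, 1], [-0.04, -0.75, 0, 0, 0, 0, 1], [0.07, -0.74, 0, 0, 0, 0, 1], [0.19, -0.73, 0, 0, 0, 0, 1], [0.29, -0.69, 0, 0, 0, 0, 1], [0.38, -0.64, 0, 0, 0, 0, 1], [0.49, -0.58, 0, 0, 0, 0, 1], [0.56, -0.49, 0, 0, 0, 0, 1], [0.63, -0.41, 0, 0, 0, 0, 1], [0.68, -0.31, 0, 0, 0, 0, 1]]
end cmd [ 0.4805 -0.1691] phi -2.7922
[[0.72, -0.19, 0, 0, 0, 0, 1], [0.74, -0.09, 0, 0, 0, 0, 1], [0.75, 0.02, 0, 0, 0, 0, 1], [0.74, 0.13, 0, 0, 0, 0, 1], [0.71, 0.24, 0, 0, 0, 0, 1], [0.67, 0.34, 0, 0, 0, 0, 1], [0.6, 0.44, 0, 0, 0, 0, 1], [0.54, 0.52, 0, 0, 0, 0, 1], [0.45, 0.6, 0, 0, 0, 0, 1], [0.36, 0.66, 0, 0, 0, 0, 1]]
end cmd [ 0.5071 -0.1063] phi -4.292199999999999
[[0.22, 0.63, 0, 0, 0, 0, 1], [0.14, 0.73, 0, 0, 0, 0, 1], [0.04, 0.75, 0, 0, 0, 0, 1], [-0.08, 0.74, 0, 0, 0, 0, 1], [-0.19, 0.73, 0, 0, 0, 0, 1], [-0.29, 0.69, 0, 0, 0, 0, 1], [-0.4, 0.63, 0, 0, 0, 0, 1], [-0.48, 0.58, 0, 0, 0, 0, 1], [-0.57, 0.49, 0, 0, 0, 0, 1], [-0.63, 0.4, 0, 0, 0, 0, 1]]
end cmd [ 0.5716 -0.1284] phi -5.7922
[[-0.6, 0.24, 0, 0, 0, 0, 1], [-0.72, 0.2, 0, 0, 0, 0, 1], [-0.75, 0.09, 0, 0, 0, 0, 1], [-0.74, -0.03, 0, 0, 0, 0, 1], [-0.74, -0.14, 0, 0, 0, 0, 1], [-0.71, -0.24, 0, 0, 0, 0, 1], [-0.66, -0.35, 0, 0, 0, 0, 1], [-0.61, -0.44, 0, 0, 0, 0, 1], [-0.53, -0.53, 0, 0, 0, 0, 1], [-0.44, -0.61, 0, 0, 0, 0, 1]]
end cmd [ 0.5541 -0.1943] phi -7.2922
```

View pics/w5.png

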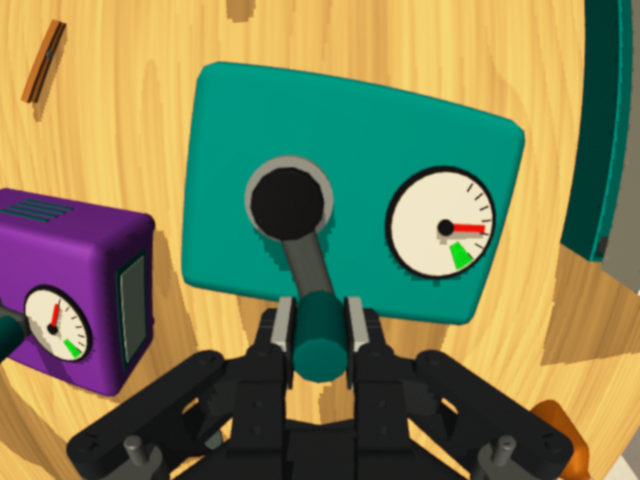

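jog_arm --pt "-0.15 -0.74 0 0 0 0 1" --pt "-0.04 -0.75 0 0 0 0 1" --pt "0.07 -0.74 0 0 0 0 1" --pt "0.19 -0.73 0 0 0 0 1" --pt "0.29 -0.69 0 0 0 0 1" --pt "0.38 -0.64 0 0 0 0 1" --pt "0.49 -0.58 0 0 0 0 1" --pt "0.56 -0.49 0 0 0 0 1" --pt "0.63 -0.41 0 0 0 0 1" --pt "0.68 -0.31 0 0 0 0 1"

```text
time_s: 9.45
tool_pos: [0.4807, -0.1692, 0.1216]
ee_rot: [0.001, 0.707, 0.707, 0.0]
ft_force: [3.7, -1.1, 4.9]
width: 0.0204
```

jog_arm --pt "0.72 -0.19 0 0 0 0 1" --pt "0.74 -0.09 0 0 0 0 1" --pt "0.75 0.02 0 0 0 0 1" --pt "0.74 0.13 0 0 0 0 1" --pt "0.71 0.24 0 0 0 0 1" --pt "0.67 0.34 0 0 0 0 1" --pt "0.6 0.44 0 0 0 0 1" --pt "0.54 0.52 0 0 0 0 1" --pt "0.45 0.6 0 0 0 0 1" --pt "0.36 0.66 0 0 0 0 1"

```text
time_s: 10.45
tool_pos: [0.5072, -0.1063, 0.1216]
ee_rot: [0.0, 0.707, 0.707, -0.0]
ft_force: [-1.8, -3.6, 9.6]
width: 0.0204
```

jog_arm --pt "0.25 0.69 0 0 0 0 1" --pt "0.14 0.73 0 0 0 0 1" --pt "0.04 0.75 0 0 0 0 1" --pt "-0.08 0.74 0 0 0 0 1" --pt "-0.19 0.73 0 0 0 0 1" --pt "-0.29 0.69 0 0 0 0 1" --pt "-0.4 0.63 0 0 0 0 1" --pt "-0.48 0.58 0 0 0 0 1" --pt "-0.57 0.49 0 0 0 0 1" --pt "-0.63 0.4 0 0 0 0 1"

```text
time_s: 11.45
tool_pos: [0.5721, -0.1289, 0.1217]
ee_rot: [0.001, 0.707, 0.707, 0.0]
ft_force: [1.4, -4.3, 5.3]
width: 0.0206
```

Run:
```python
from h import *
s=bot.read_state();print(s["tool_pos"],s["ft_force"],s["width"],s["q"].round(2))
for c in("wrist","top"):
    im=bot.camera(c);cv2.imwrite(f"pics/{c}6.png",im)
    if c=="top": cv2.imwrite("pics/top6c.png",cv2.resize(im[140:265,345:465],(480,500),interpolation=2))
from plan import *
rows((.5719,-.1278),(.5275,-.152),.05,.2078-1.5*4-np.cumsum([.15]*10))
```

```text
[ 0.57205984 -0.12885053  0.12170452] [ 1.35383567 -4.30774872  5.34735596] 0.020601903726902744 [-0.16  0.64  0.4   1.81 -0.34  0.76  0.43]
[[-0.75, 0.27, 0, 0, 0, 0, 1], [-0.72, 0.2, 0, 0, 0, 0, 1], [-0.75, 0.09, 0, 0, 0, 0, 1], [-0.74, -0.03, 0, 0, 0, 0, 1], [-0.74, -0.14, 0, 0, 0, 0, 1], [-0.71, -0.24, 0, 0, 0, 0, 1], [-0.66, -0.35, 0, 0, 0, 0, 1], [-0.61, -0.44, 0, 0, 0, 0, 1], [-0.53, -0.53, 0, 0, 0, 0, 1], [-0.44, -0.61, 0, 0, 0, 0, 1]]
end cmd [ 0.5541 -0.1943] phi -7.2922
```

View pics/wrist6.png

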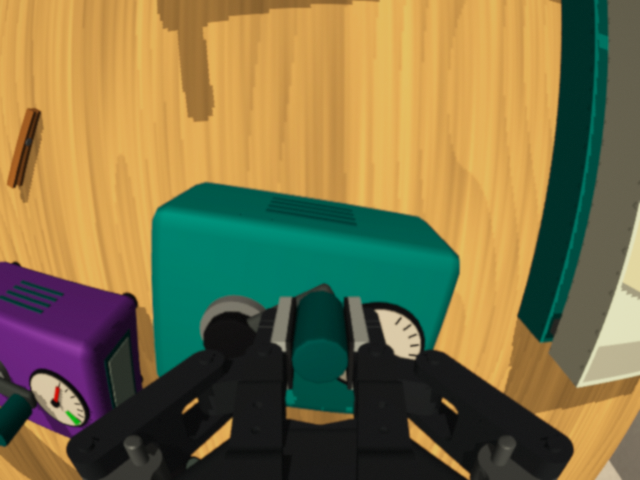

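View pics/top6c.png

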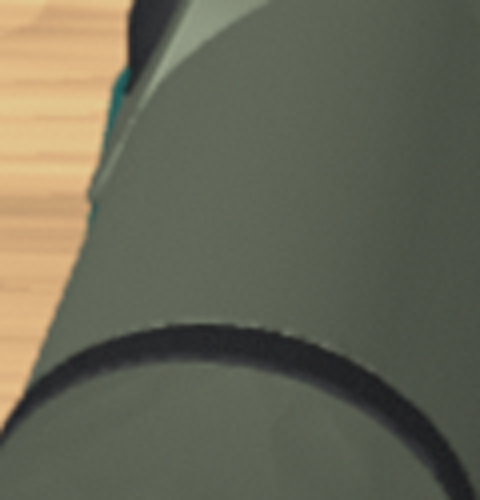

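jog_arm --pt "-0.69 0.34 0 0 0 0 1" --pt "-0.72 0.2 0 0 0 0 1" --pt "-0.75 0.09 0 0 0 0 1" --pt "-0.74 -0.03 0 0 0 0 1" --pt "-0.74 -0.14 0 0 0 0 1" --pt "-0.71 -0.24 0 0 0 0 1" --pt "-0.66 -0.35 0 0 0 0 1" --pt "-0.61 -0.44 0 0 0 0 1" --pt "-0.53 -0.53 0 0 0 0 1" --pt "-0.44 -0.61 0 0 0 0 1"

```text
time_s: 12.55
tool_pos: [0.5547, -0.1943, 0.1217]
ee_rot: [0.0, 0.707, 0.707, 0.0]
ft_force: [2.1, 1.1, 6.7]
width: 0.02
```

Run:
```python
from h import *
s=bot.read_state();print(s["tool_pos"],s["ft_force"],s["width"])
im=bot.camera("wrist");cv2.imwrite(f"pics/w7.png",im)
from plan import *
rows((.5541,-.1943),(.5275,-.152),.05,-7.2922-np.cumsum([.13]*3+[.08,.04]))
```

```text
[ 0.55470381 -0.19428984  0.12165389] [2.11820403 1.12779822 6.66298265] 0.01999078961701797
[[-0.31, -0.57, 0, 0, 0, 0, 1], [-0.23, -0.6, 0, 0, 0, 0, 1], [-0.16, -0.64, 0, 0, 0, 0, 1], [-0.05, -0.39, 0, 0, 0, 0, 1], [-0.01, -0.2, 0, 0, 0, 0, 1]]
end cmd [ 0.5301 -0.2019] phi -7.8022
```

View pics/w7.png

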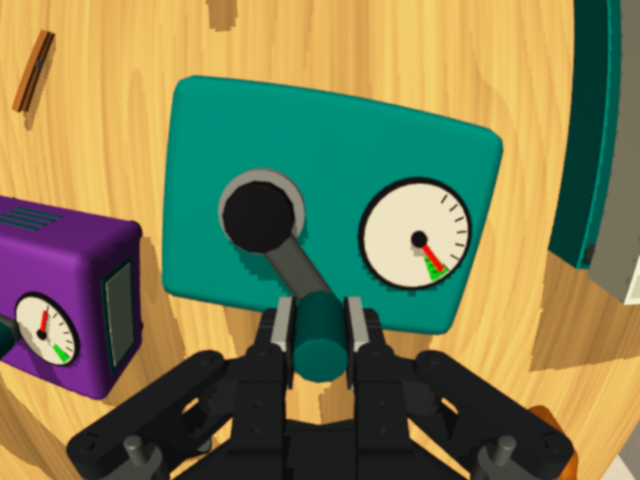

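jog_arm --pt "-0.31 -0.57 0 0 0 0 1" --pt "-0.23 -0.6 0 0 0 0 1" --pt "-0.16 -0.64 0 0 0 0 1" --pt "-0.05 -0.39 0 0 0 0 1" --pt "-0.01 -0.2 0 0 0 0 1" --pt "0 0 0 0 0 0 1"

```text
time_s: 13.2
tool_pos: [0.5303, -0.202, 0.1216]
ee_rot: [0.0, 0.707, 0.707, 0.0]
ft_force: [-1.8, -0.9, 7.9]
width: 0.02
```

Run:
```python
from h import *
s=bot.read_state();print(s["tool_pos"],s["ft_force"],s["width"])
im=bot.camera("wrist");cv2.imwrite(f"pics/w8.png",im)
cv2.imwrite("pics/w8c.png",cv2.resize(im[120:330,340:540],(600,600),interpolation=2)[:600])
```

```text
[ 0.53030467 -0.20202825  0.1216125 ] [-1.82925978 -0.86353552  7.92360176] 0.02000792645164939
```

View pics/w8c.png

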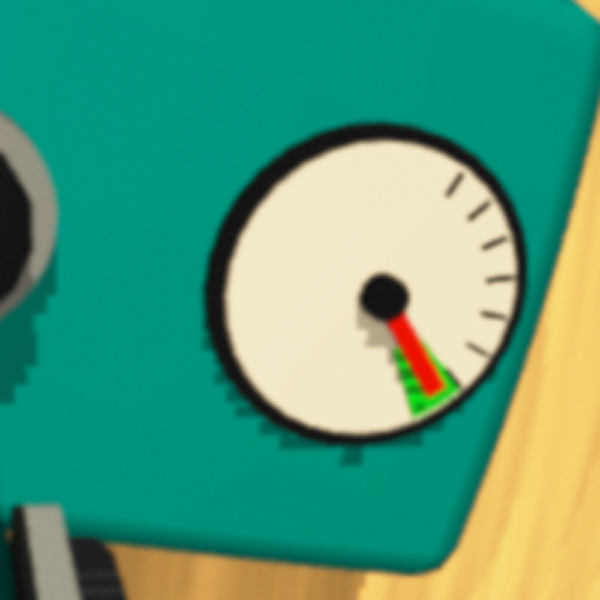

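jog_arm --pt "0 0 0 0 0 0 0.3" --pt "0 0 0 0 0 0 0" --pt "0 0 0 0 0 0 -0.3" --pt "0 0 0 0 0 0 -0.6" --pt "0 0 0 0 0 0 -0.6" --pt "0 0 0 0 0 0 -0.6" --pt "0 0 0 0 0 0 -0.6"

```text
time_s: 13.95
tool_pos: [0.5304, -0.2019, 0.1213]
ee_rot: [0.0, 0.707, 0.707, -0.0]
ft_force: [0.1, -0.6, 0.9]
width: 0.0684
```

jog_arm --pt "0 0 -0.5 0 0 0 -0.6" --pt "0 0 -1.5 0 0 0 -0.6" --pt "0 0 -2 0 0 0 -0.6" --pt "0 0 -2 0 0 0 -0.6" --pt "0 0 -2 0 0 0 -0.6" --pt "0 0 -2 0 0 0 -0.6" --pt "0 0 -2 0 0 0 -0.6" --pt "0 0 -1 0 0 0 -0.6" --pt "0 0 0 0 0 0 -0.6" --pt "0 0 0 0 0 0 -0.6"

```text
time_s: 14.95
tool_pos: [0.5302, -0.2017, 0.2507]
ee_rot: [-0.0, 0.707, 0.707, -0.0]
ft_force: [-0.1, 1.1, -1.2]
width: 0.0683
```

Run:
```python
from h import *
s=bot.read_state();print(s["tool_pos"],s["ft_force"],s["width"])
im=bot.camera("wrist");a=im.copy();im=bot.camera("scene")
cv2.imwrite("pics/w9.png",np.hstack([cv2.resize(a[90:370,250:530],(400,400),interpolation=2),cv2.resize(im[190:370,180:450],(400,267)).copy() if 0 else cv2.resize(im[170:350,185:365],(400,400))]))
print([(r["pixel"],r["p"]) for r in bot.pinpoint("white_knob","scene")])
```

```text
[ 0.53024463 -0.2017059   0.25071796] [-0.13325145  1.11417564 -1.20106599] 0.06826013697833846
[([399.2, 231.4], 0.95)]
```

View pics/w9.png

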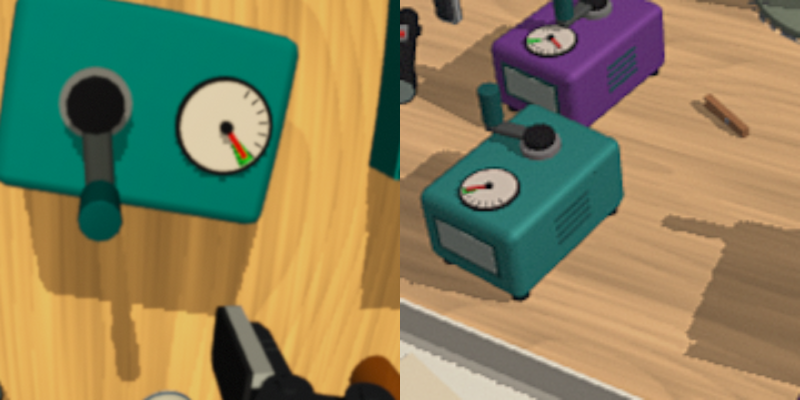

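The released needle stands in the green (red tip at (243,158) in the crop). The crank stayed where I left it, the gripper is clear and the white knob hasn't moved.

```bash
python3 -c "
from station import bot
print(bot.finish_job())"
```

```text
the job is handed in; nothing more can be done
None
```

I turned the teal charger's crank clockwise by about 10.9 rad at roughly 1.5 rad/s, holding the knob through the stiff spots. Then I let go, lifted clear and handed the job in after about 15 s.

- **Needle:** the last close-ups show it inside the green sector, slightly before the middle, and it stayed there after release.
- **Crank:** the gripper tracked the planned circle to within about 1 mm at every reading, with side forces of 4.5 N or less. I only read force and position between moves, so crank speed within each move was not measured.
- **White charger:** its grey knob was at (399,231) in the scene camera, against (397,232) at the start, so it did not move.
- **Purple look-alikes:** I never moved onto either of them.
- **Disagreement:** the wrist camera placed the knob about 4 mm off the fixed cameras in y. I took the midpoint, and the grip held.

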